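# Seal the dry box with its draw latch

### The job

Moisture-sensitive parts have been put back in the orange-yellow dry box: seal it. Swing its lid shut onto the seal, lift the latch's wire loop over the upturned keeper on the lid's front, then press the latch lever down flat against the box until it goes past centre and holds the lid fully home by itself. Do not knock over the bottles and the jar that stand around.

Things in the scene. Friction and masses are not known exactly. Their poses are not given: they have to be found in the camera images.
- drybox: Orange-yellow plastic dry box standing fixed on the bench, open at the start. Body 150 mm deep at the top (x), 210 wide (y), 112 high, walls 6; 154 high with the lid shut. Its front (latch side) faces -x and slopes 12 degrees (0.21 rad), 23 mm inward at the foot. Origin on the bench, 75 mm behind the lid's front face, mid-width; z up. Lid hinge along y at x = +75 mm, z = 112 mm.
- lid (a joint): Lid angle about its back hinge, rad: 0 = fully home, grows as it opens; starts at 0.7 to 1.2. Stiff hinge (0.3 N m): it stays where left; push it down near the front edge. Lid: 42 mm high cap, 150 deep, 210 wide. A sprung seal on the box's front rim stops it at about 0.03; squeezing on to 0 takes some 18 N at the front edge, and unlatched it springs back to 0.03.
- lid_front (a point): Point on the lid at the middle of its front top edge (150 mm in front of the hinge and 42 mm above it when shut); turns with the lid, its axes are those of the box when the lid is shut (x to the hinge, z up).
- keeper (a point): Steel keeper in the middle of the lid's front face, 24 mm wide, a hook open upward. Point: centre of its groove's floor, 14.5 mm before the lid's face, 13 mm above the lid's lower edge. Groove 9 mm wide (x) between a block on the lid (10 mm thick, top 39 above the lid's lower edge) and a lip 7.5 mm high, 3 thick. Axes turn with the lid (x to the hinge, z up when shut).
- lever (a joint): Latch lever angle about its pivot, rad: 0 = shut, hanging down flat along the box's sloping front (its end 12 degrees inward of straight down); 1.78 = level, pointing out; starts at 2.04 to 2.34, out and up; stop at 2.42. Stiff pivot (0.035 N m): stays where left. With the loop hooked it draws the lid down 5 mm: some 6 N at the tip; about 0.15 before 0 it goes past centre and stays.
- lever_pivot (a point): Middle of the lever's pivot pin, on the box's front, 13 mm before the plane of the lid's front face and 84 mm above the bench.
- lever_tip (a point): Middle of the lever's free end, 48 mm from its pivot. Lever: steel plate 24 mm wide, 3 mm thick, its end lip slightly turned out; shut, its end is about 37 mm above the bench. Lid and keeper above take the room that a vertical gripper's body would need there: press with the tool tilted 25 to 45 degrees, coming from the front.
- loop (a joint): Angle of the wire loop about its pin in the lever, rad: 0 = as when latched; 3.4 = folded out along the lever against its stop, where it starts. It swings freely and falls by its weight. The pin is 15 mm from the lever's pivot toward its tip and 1.6 mm to the wall side of that line when shut.
- loop_bar (a point): Middle of the loop's cross bar, 59 mm from its pin. Bar 6 mm thick along the box's y, ball ends 9 mm, 58 mm over the balls: grip these from both sides, they turn freely in the fingers. Side wires 44 mm apart pass outside lever and keeper. To clear the lip draw the lever up to its stop with the loop; let go leaning inward, the bar rests on the keeper's block and slides in as the lever is pressed.
- flux_bottle: Small grey bottle with orange label and black cap, 38 mm across, 87 mm high, loose; origin at its underside, z up. Must stay standing.
- ipa_bottle: White bottle with blue cap, 58 mm across, 147 mm high, loose, behind the box; origin at its underside. Must stay standing.
- ball_jar: Small jar with white screw cap, 34 mm across, 43 mm high, loose; origin at its underside. Must stay standing.

How it is judged:
By the outcome, as a careful person would: the job done as asked, in the order asked, and still so for the second after the job is handed in, with the robot touching nothing.
It also fails if it takes over 54 s, if anything falls off the work surface, if the arm or the gripper's body presses on something with over 40 N, if the wrist force passes 120 N, or if a joint passes its speed limit or range.

### The arm

A 6-joint arm with a two-finger parallel gripper is mounted at the origin on a cart in front of the work surface, level with it; the furniture and walls round the work are solid. World frame = base frame: x ahead of the robot, y to its left, z up, the work surface at z = 0. Lengths are in m, angles in rad, forces in N, time in s.
With the tool pointing down it reaches from about 0.35 to 0.775 m from the base axis. Payload 5.5 kg.
Tool frame: the origin (TCP) lies between the finger pads; the fingertips stand 22 mm ahead of it and the grasp point (between the pads) lies 3 mm ahead of it; z points along the fingers, y is the line along which they close (so a half turn about z gives the same grasp; the last joint's range is limited). The gripper opens to 85 mm and grips with 20 to 120 N. Pads are 22 mm wide; open, the fingers measure 114 mm over their backs; the gripper's body (76 mm by 85 mm) begins 54 mm behind the grasp point. The pads swing forward as they close: fully open they stand 13 mm farther back than shut.
Start: joints at [0.995, 0.313, 0.046, 1.304, 0, 1.431], TCP at [0.243, 0.521, 0.253] pointing down, gripper open.
Joint ranges: [-2.76, 2.76], [-0.86, 1.69], [-1.03, 1.26], [-2.2, 2.34], [-1.47, 1.5], [-3.14, 3.14]. Speed limits (rad/s): [2.57, 2.57, 3.14, 3.14, 3.14, 3.14].

### API

Orientations are given as a unit quaternion [w, x, y, z].
In Python, from workcell import env gives the robot as it stands.
- The arm moves only by the tool nudge_tcp, called after ">>>" by a JSON object that holds its "api" and its "payload", one argument or row to a line. Schema: {"type":"object","properties":{"segments":{"type":"string"},"finger_gap":{"type":"number"},"force":{"type":"number"},"only":{"type":"string"},"quiet":{"type":"boolean"},"lines":{"type":"string"}},"required":["segments"],"additionalProperties":false}. segments is a string of 1 to 8 rows, one to a line, with the numbers parted by commas; each row has 6 numbers: dx, dy, dz in units of 25 mm, then a rotation vector rx, ry, rz in rad; each row is the pose to reach, as a shift and turn from the pose commanded when the call began, along the tool's axes at that moment; what a row does not reach only later rows make up. A row lasts 1/8 s, in which the tool goes at most 0.0625 m and 0.188 rad, less where a joint would pass 70% of its speed; a pose out of reach is approached as far as the arm can. finger_gap is the finger opening in m, set as the call begins (left out keeps the last). The fingers move at their own pace and stop on an object; force is the grip in N (left out, the last holds). Time passes only in rows, so rows that do not move let the fingers close. The tool returns the time, the measured TCP pose, the force, the opening and the grip force at its end. only (a regular expression) keeps the lines of the reply that match it, lines (a string "A,B") keeps lines A to B, and quiet returns only ok. Input that does not fit is refused with a message, and nothing moves.
- env.get_state(): the state, without advancing time (a new reading comes with each control period).
- env.read_camera(name): name is "side" or "top"; returns a dict with "image" (400x640x3 uint8, red, green, blue), "K" (3x3 intrinsics, pixels), "R" (3x3) and "t" (3): a world point X has camera coordinates R X + t. Camera axes: x right, y down, z forward; pixel columns grow to the right and rows downward; lengths in m; the calibration is good to about 2 mm. A picture is of the moment at which its call begins. There is no depth.
- env.hand_in(): hands the job in; it is judged then, once.
The state is a dict: "clock": time; "joint_pos": joint angles; "qvel": joint speeds; "tau": joint torques, N m; "tcp_pos": TCP position; "orientation": TCP orientation; "wrist_force": force on the tool from outside, world axes, zero at the start; "ft_torque": the same for the moment, N m; "finger_gap": finger opening in m; "grip_force": force on a finger pad.
Only numpy, scipy, OpenCV 4.12 (cv2) and the standard library are available. Lean on these libraries where they do the work, as an engineer would, in place of code of your own. Each camera call takes 0.05 s, during which the arm holds its last target. There are 200 camera calls.

## Working session

There is one attempt and no reset: what is moved stays moved. The work goes in short steps, Python scripts to look and compute and a tool call to move; the robot and the scene stay as the last step left them, time stands still between calls to the robot, and variables do not carry over. Pictures are saved under pics/ and viewed, at most 10 in all, crops included, and the job is handed in when it is done.

```bash
ls; mkdir -p pics
```

Run:
```python
from workcell import env
import cv2,numpy as np
s=env.get_state()
print({k:np.round(v,3) for k,v in s.items()})
for n in("side","top"):
    c=env.read_camera(n); cv2.imwrite(f"pics/{n}0.png",c["image"][:,:,::-1]); print(n,c["K"].round(1).tolist(),c["R"].round(3).tolist(),c["t"].round(3), (-c["R"].T@c["t"]).round(3))
```

```text
pics
workcell.py
{'clock': np.float64(0.0), 'joint_pos': array([0.995, 0.314, 0.045, 1.304, 0.   , 1.431]), 'qvel': array([ 0.001, -0.   ,  0.001,  0.001, -0.   , -0.   ]), 'tau': array([ 1.0000e-03, -4.8062e+01,  2.9853e+01,  1.9000e-02, -0.0000e+00,
        0.0000e+00]), 'tcp_pos': array([0.242, 0.521, 0.252]), 'orientation': array([-0.   ,  0.216,  0.976, -0.001]), 'wrist_force': array([ 0.285, -0.418,  0.63 ]), 'ft_torque': array([ 0.041, -0.057,  0.005]), 'grip_force': np.float64(0.0), 'finger_gap': np.float64(0.086)}
side [[385.4, 0.0, 322.6], [0.0, 385.4, 198.4], [0.0, 0.0, 1.0]] [[0.411, -0.912, 0.015], [-0.737, -0.342, -0.582], [0.536, 0.228, -0.813]] [-0.395  0.482  0.682] [ 0.152 -0.35   0.841]
top [[482.9, 0.0, 306.8], [0.0, 482.9, 210.3], [0.0, 0.0, 1.0]] [[0.011, -1.0, 0.003], [-0.978, -0.011, -0.207], [0.207, -0.0, -0.978]] [-0.178  0.625  1.054] [ 0.396 -0.17   1.161]
```
View pics/side0.png

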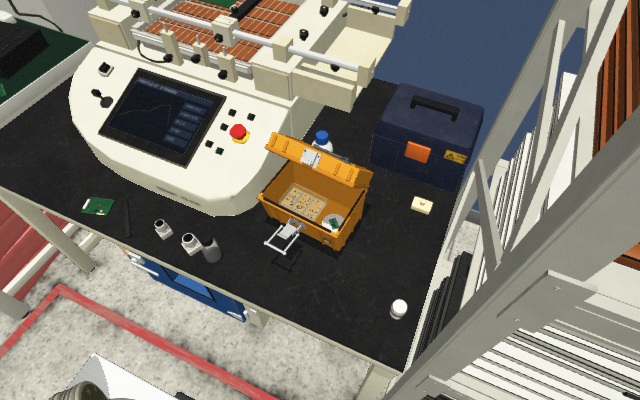

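View pics/top0.png

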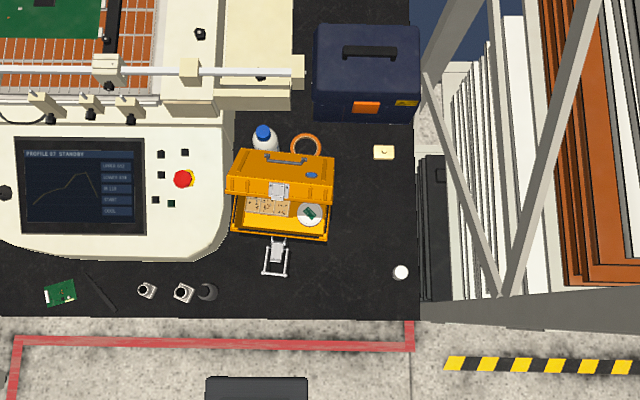

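Side view: the open box is at (318,205), with the lever and loop at (285,235). Top view: the box is at (283,195), the loop bar at (275,274), the jar at (400,272), small bottles at (147–209,291) and the IPA bottle at (264,137). I'll enlarge both.

Run:
```python
import cv2,numpy as np
a=cv2.imread("pics/side0.png")[120:270,245:385]; b=cv2.imread("pics/top0.png")[135:285,210:350]
f=lambda i:cv2.resize(i,None,fx=2.8,fy=4,interpolation=cv2.INTER_CUBIC)
cv2.imwrite("pics/crop0.png",np.hstack([f(a),f(b)]))
```

View pics/crop0.png

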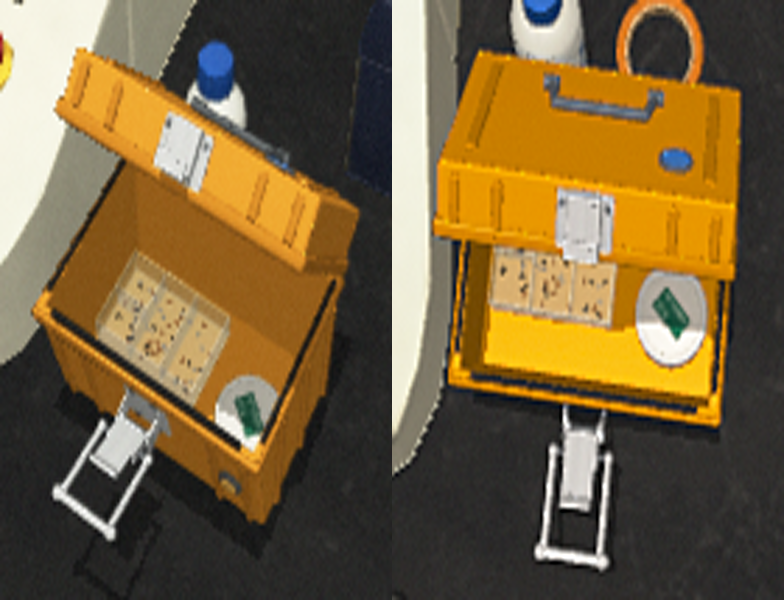

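The crop shows the lid about half open and the lever and loop sticking outward. The ball ends are at crop (60,492) and (112,534) in the side view, and (541,554) and (603,563) in the top view. I'll triangulate the features.

Create h.py:
```python
from workcell import env
import cv2,numpy as np
from scipy.spatial.transform import Rotation as R
def cams(): return {n:env.read_camera(n) for n in("side","top")}
def tri(C,ps,pt):
    P=[C[n]["K"]@np.c_[C[n]["R"],C[n]["t"]] for n in("side","top")]
    X=cv2.triangulatePoints(P[0],P[1],np.array(ps,float).reshape(2,1),np.array(pt,float).reshape(2,1))[:,0]; return X[:3]/X[3]
def proj(c,X):
    q=c["K"]@(c["R"]@X+c["t"]); return q[:2]/q[2]
def plane(c,p,z):
    d=c["R"].T@np.linalg.solve(c["K"],[p[0],p[1],1]); o=-c["R"].T@c["t"]; return o+d*(z-o[2])/d[2]
```

Run:
```python
from h import *
C=cams()
s=lambda x,y:(245+x/2.8,120+y/4); t=lambda x,y:(210+(x-392)/2.8,135+y/4)
for n,a,b in [("ballL",(60,492),(541,554)),("ballR",(112,534),(603,563)),("rimL",(38,308),(450,383)),("rimR",(258,455),(720,422)),
 ("lidtopL",(82,48),(443,158)),("lidtopR",(357,210),(738,197)),("lidlowL",(62,112),(436,235)),("lidlowR",(303,270),(735,278)),("levL",(92,460),(563,505)),("levR",(121,474),(588,508)),("pivL",(124,395),(566,418)),("pivR",(160,418),(603,420))]:
    X=tri(C,s(*a),t(*b)); e=[np.hypot(*(proj(C["side"],X)-s(*a))),np.hypot(*(proj(C["top"],X)-t(*b)))]
    print(n,X.round(4),np.round(e,2))
for n,p,z in[("jar",(400,272),.043),("b1",(147,290),.06),("b2",(183,292),.06),("flux",(209,292),.087),("ipa",(263,132),.147)]: print(n,plane(C["top"],p,z).round(3))
```

```text
ballL [ 0.4787 -0.0785  0.1004] [1.14 0.73]
ballR [ 0.4744 -0.1266  0.0978] [0.92 0.58]
rimL [ 0.5709 -0.0062  0.1131] [1.72 1.16]
rimR [ 0.548  -0.216   0.1316] [0.64 0.4 ]
lidtopL [ 0.6591 -0.0163  0.2481] [0.49 0.34]
lidtopR [ 0.65   -0.2321  0.231 ] [7.13 4.73]
lidlowL [ 0.6266 -0.011   0.2266] [1.87 1.29]
lidlowR [ 0.6054 -0.222   0.2288] [0.52 0.33]
levL [ 0.5046 -0.0947  0.1067] [0.56 0.36]
levR [ 0.5045 -0.1162  0.1062] [2.24 1.42]
pivL [ 0.5533 -0.0963  0.1043] [1.09 0.71]
pivR [ 0.5539 -0.1262  0.0985] [1.87 1.21]
jar [ 0.489 -0.387  0.043]
b1 [0.441 0.187 0.06 ]
b2 [0.438 0.105 0.06 ]
flux [0.437 0.042 0.087]
ipa [ 0.787 -0.072  0.147]
```

Add to h.py:
```python
O=np.array([.634,-.1185,0]); YAW=-.10
def d(pts,tilt=0):
    """pts: list of TCP positions in box frame; tilt: tool leaning so that it points forward by tilt. prints tool-axis rows"""
    s=env.get_state(); q=s["orientation"]; R0=R.from_quat(np.r_[q[1:],q[0]])
    B=R.from_euler("z",YAW)
    Rt=B*R.from_euler("y",-tilt)*R.from_matrix([[-1,0,0],[0,1,0],[0,0,-1]])
    print("t",round(s["clock"],2),"box tcp",B.inv().apply(s["tcp_pos"]-O).round(4),"F",B.inv().apply(s["wrist_force"]).round(1),"gap",round(s["finger_gap"],4))
    for p in pts: print(R0.inv().apply(O+B.apply(p)-s["tcp_pos"]).round(4),(R0.inv()*Rt).as_rotvec().round(3))
```

Run:
```python
from h import *
d([(-.2,0.3,.32),(-.15,0,.32),(.016,0,.300),(.010,0,.277)])
```

```text
t 0.2 box tcp [-0.4533  0.5972  0.2528] F [-0.3  0.2  0.4] gap 0.0852
[-0.3371 -0.1972 -0.0671] [-0.001 -0.    -0.336]
[-0.4832 -0.464  -0.0668] [-0.001 -0.    -0.336]
[-0.6399 -0.4093 -0.0469] [-0.001 -0.    -0.336]
[-0.6342 -0.4112 -0.0239] [-0.001 -0.    -0.336]
```

Careful with the scale: shifts go in units of 25 mm. That gives: -0.345 m is -13.8, -0.33 m is -13.2.

>>> {"api": "nudge_tcp", "payload": {
  "segments": "-1.6,-1.6,-0.8,0,0,-0.1\n-3.2,-3.2,-1.6,0,0,-0.2\n-4.8,-4.8,-2.68,0,0,-0.336\n-6.6,-6.4,-2.68,0,0,-0.336\n-8.4,-8,-2.68,0,0,-0.336\n-10.2,-9.6,-2.68,0,0,-0.336\n-12,-11.4,-2.68,0,0,-0.336\n-13.8,-13.2,-2.68,0,0,-0.336",
  "finger_gap": 0,
  "force": 30
}}

```text
clock: 1.2
tcp_pos: [0.4157, 0.0767, 0.3204]
orientation: [0.0, 0.05, 0.999, 0.0]
wrist_force: [1.7, 0.3, -0.3]
finger_gap: -0.0002
grip_force: 0.0
```

Run:
```python
from h import *
d([(-.15,0,.32),(.016,0,.300),(.010,0,.277)])
```

```text
t 1.2 box tcp [-0.2367  0.1724  0.3204] F [ 1.6  0.4 -0.3] gap -0.0002
[-0.0866 -0.1725  0.0004] [0.    0.001 0.   ]
[-0.2526 -0.1725  0.0205] [0.    0.001 0.   ]
[-0.2466 -0.1725  0.0435] [0.    0.001 0.   ]
```

In the tool's units: -0.253 m is -10.12, -0.22 m is -8.8.

>>> {"api": "nudge_tcp", "payload": {
  "segments": "-1.8,-1.6,0,0,0,0\n-3.6,-3.2,0,0,0,0\n-5.4,-4.8,0,0,0,0\n-7,-6,0,0,0,0\n-8.8,-6.8,0,0,0,0\n-10.12,-6.8,0.4,0,0,0\n-10.12,-6.8,0.8,0,0,0\n-10.12,-6.8,0.8,0,0,0"
}}

```text
clock: 2.2
tcp_pos: [0.6492, -0.1154, 0.2987]
orientation: [-0.002, 0.05, 0.999, 0.0]
wrist_force: [-0.5, -0.0, 0.4]
finger_gap: -0.0001
grip_force: 0.0
```

Run:
```python
from h import *
d([(.010,0,.277),(-.02,0,.2535),(-.052,0,.218),(-.066,0,.179)])
```

```text
t 2.2 box tcp [0.0148 0.0046 0.2987] F [-0.5 -0.1  0.4] gap -0.0001
[ 0.0047 -0.0046  0.0218] [ 0.001 -0.003  0.   ]
[ 0.0347 -0.0047  0.0454] [ 0.001 -0.003  0.   ]
[ 0.0665 -0.0047  0.081 ] [ 0.001 -0.003  0.   ]
[ 0.0804 -0.0047  0.12  ] [ 0.001 -0.003  0.   ]
```

>>> {"api": "nudge_tcp", "payload": {
  "segments": "0.08,0,0.4,0,0,0\n0.24,-0.08,0.88,0,0,0\n0.72,-0.16,1.32,0,0,0\n1.36,-0.16,1.8,0,0,0\n2,-0.16,2.48,0,0,0\n2.64,-0.16,3.2,0,0,0\n2.96,-0.16,4,0,0,0\n3.2,-0.16,4.48,0,0,0"
}}

```text
clock: 3.2
tcp_pos: [0.5687, -0.1111, 0.1885]
orientation: [0.0, 0.05, 0.999, -0.0]
wrist_force: [0.8, -0.1, 0.4]
finger_gap: -0.0002
grip_force: 0.4
```

>>> {"api": "nudge_tcp", "payload": {
  "segments": "0,0,0.16,0,0,0\n0,0,0.32,0,0,0\n0,0,0.32,0,0,0"
}}

```text
clock: 3.58
tcp_pos: [0.5705, -0.1117, 0.1808]
orientation: [0.0, 0.05, 0.999, -0.0]
wrist_force: [0.2, 0.6, -0.9]
finger_gap: -0.0
grip_force: 0.2
```

Run:
```python
from h import *
d([(-.066,0,.179)])
```

```text
t 3.58 box tcp [-0.0639  0.0004  0.1808] F [ 0.1  0.6 -0.9] gap -0.0
[ 0.0021 -0.0004  0.0018] [-0.     0.001  0.   ]
```

In the tool's units: 0.004 m is 0.16, 0.002 m is 0.08.

>>> {"api": "nudge_tcp", "payload": {
  "segments": "0,0,0.08,0,0,0\n0,0,0.16,0,0,0\n0,0,0.16,0,0,0"
}}

```text
clock: 3.95
tcp_pos: [0.5698, -0.1117, 0.1779]
orientation: [0.0, 0.05, 0.999, -0.0]
wrist_force: [-5.6, 1.8, 10.8]
finger_gap: -0.0001
grip_force: 5.3
```

Run:
```python
from h import *
C=cams()
f=lambda i:cv2.resize(i[:,:,::-1],None,fx=2.8,fy=4,interpolation=cv2.INTER_CUBIC)
cv2.imwrite("pics/crop1.png",np.hstack([f(C["side"]["image"][120:270,245:385]),f(C["top"]["image"][135:285,210:350])]))
d([])
```

```text
t 4.05 box tcp [-0.0646  0.0004  0.1779] F [-6.   0.2 10.6] gap -0.0001
```

View pics/crop1.png

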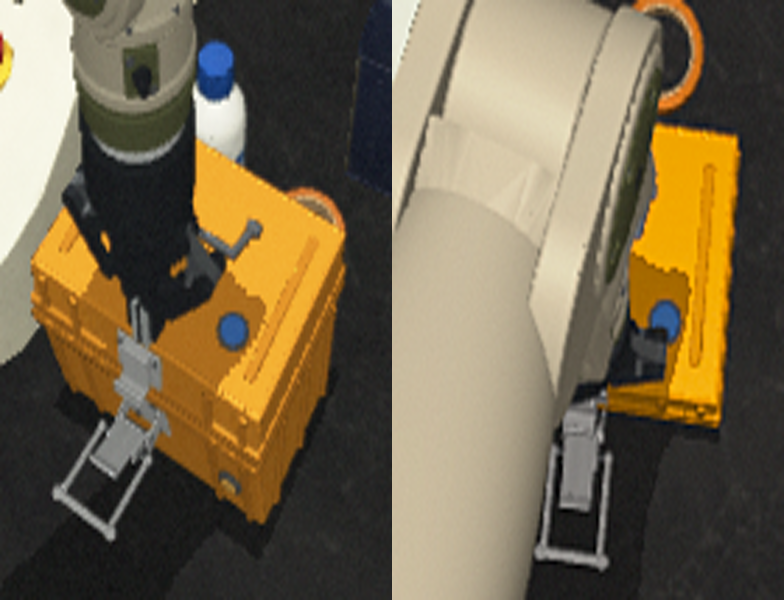

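Both views show the lid shut onto the seal (10.6 N at the fingertips), with the lever and loop unmoved and the balls still at crop side (60,492)/(112,534). Next I retreat and go to the bar.

In the tool's units: 0.094 m is 3.76, -0.07 m is -2.8.

>>> {"api": "nudge_tcp", "payload": {
  "segments": "0,0,-1.2,0,0,0\n0.4,0,-2.4,0,0,0\n2,0,-2.8,0,0,0\n3.76,0,-2.4,0,0,0\n3.76,0,-1.2,0,0,0\n3.76,0,-0.2,0,0,0\n3.76,0,0,0,0,0",
  "finger_gap": 0.085
}}

```text
clock: 4.92
tcp_pos: [0.476, -0.1021, 0.1751]
orientation: [-0.001, 0.05, 0.999, 0.0]
wrist_force: [0.1, -0.7, -0.5]
finger_gap: 0.0854
grip_force: 0.0
```

Run:
```python
from h import *
C=cams()
f=lambda i:cv2.resize(i[:,:,::-1],None,fx=2.8,fy=4,interpolation=cv2.INTER_CUBIC)
cv2.imwrite("pics/crop2.png",np.hstack([f(C["side"]["image"][120:270,245:385]),f(C["top"]["image"][135:285,210:350])]))
d([(-.158,0,.1),(-.158,0,.12)])
```

```text
t 5.03 box tcp [-0.158   0.0003  0.1762] F [ 0.3 -0.5  0.5] gap 0.0853
[-0.     -0.0003  0.0762] [ 0. -0.  0.]
[-0.     -0.0003  0.0562] [ 0. -0.  0.]
```

View pics/crop2.png

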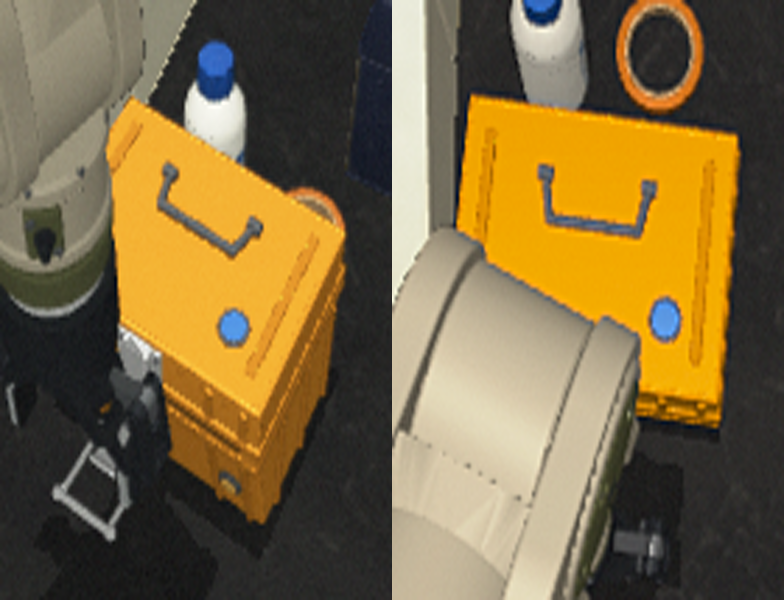

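The lid stays shut (its right edges at top-crop (740,132)–(720,425)). The open fingers are above the bar, so I'll go down and close gently.

>>> {"api": "nudge_tcp", "payload": {
  "segments": "0,0,1.2,0,0,0\n0,0,2.2,0,0,0\n0,0,2.96,0,0,0\n0,0,2.96,0,0,0"
}}

```text
clock: 5.52
tcp_pos: [0.4766, -0.1023, 0.1021]
orientation: [-0.001, 0.05, 0.999, 0.0]
wrist_force: [-0.8, 0.4, -0.0]
finger_gap: 0.0848
grip_force: 0.0
```

>>> {"api": "nudge_tcp", "payload": {
  "segments": "0,0,0,0,0,0\n0,0,0,0,0,0\n0,0,0,0,0,0\n0,0,0,0,0,0\n0,0,0,0,0,0",
  "finger_gap": 0.05,
  "force": 20
}}

```text
clock: 6.15
tcp_pos: [0.4771, -0.1008, 0.1031]
orientation: [0.001, 0.049, 0.999, 0.002]
wrist_force: [0.6, 6.8, 0.8]
finger_gap: 0.0557
grip_force: 21.1
```

Run:
```python
from h import *
C=cams()
f=lambda i:cv2.resize(i[:,:,::-1],None,fx=5,fy=5,interpolation=cv2.INTER_CUBIC)
cv2.imwrite("pics/crop3.png",f(C["side"]["image"][170:280,240:340]))
d([])
```

```text
t 6.25 box tcp [-0.1579  0.0019  0.1031] F [-0.3  6.9  0.5] gap 0.0556
```

View pics/crop3.png

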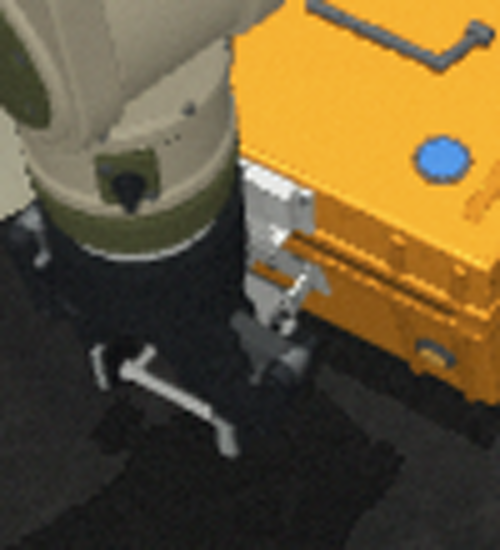

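The crop shows the bar held by both ball ends, at about (110,370) and (230,445) in the crop; the gap of 55.6 mm fits the 58 mm over the balls. I'll swing it up along its arc.

In the tool's units: 0.0015 m is 0.06, -0.037 m is -1.48.

>>> {"api": "nudge_tcp", "payload": {
  "segments": "-0.04,0.04,-0.28,0,0,0\n-0.12,0.06,-0.52,0,0,0\n-0.28,0.06,-0.8,0,0,0\n-0.52,0.06,-1.16,0,0,0\n-0.84,0.06,-1.48,0,0,0"
}}

```text
clock: 6.88
tcp_pos: [0.4976, -0.1024, 0.1397]
orientation: [-0.0, 0.05, 0.999, 0.001]
wrist_force: [-0.0, 5.5, -2.9]
finger_gap: 0.0552
grip_force: 21.7
```

Run:
```python
from h import *
d([])
```

```text
t 6.88 box tcp [-0.1373  0.0024  0.1397] F [-0.6  5.4 -2.9] gap 0.0552
```

In the tool's units: -0.036 m is -1.44, -0.029 m is -1.16.

>>> {"api": "nudge_tcp", "payload": {
  "segments": "-0.24,0.04,-0.16,0,0,0\n-0.52,0.08,-0.32,0,0,0\n-0.84,0.1,-0.44,0,0,0\n-1.16,0.1,-0.5,0,0,0\n-1.44,0.1,-0.56,0,0,0\n-1.44,0.1,-0.56,0,0,0"
}}

```text
clock: 7.62
tcp_pos: [0.5344, -0.1047, 0.1531]
orientation: [0.0, 0.05, 0.999, -0.0]
wrist_force: [-1.9, -2.6, 0.4]
finger_gap: 0.055
grip_force: 22.1
```

Run:
```python
from h import *
d([])
C=cams()
f=lambda i:cv2.resize(i[:,:,::-1],None,fx=5,fy=5,interpolation=cv2.INTER_CUBIC)
cv2.imwrite("pics/crop4.png",f(C["side"]["image"][170:280,240:340]))
```

```text
t 7.62 box tcp [-0.1005  0.0038  0.1531] F [-1.7 -2.7  0.4] gap 0.055
```

View pics/crop4.png

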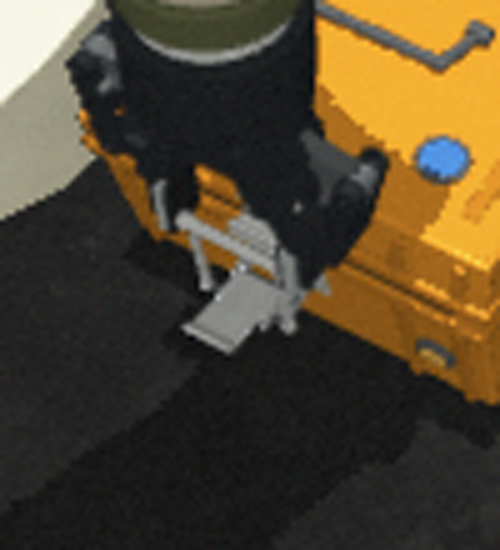

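The bar runs from (180,220) to (290,265) in the crop, still gripped, with the loop about upright and the lever out below. I continue inward.

In the tool's units: -0.01 m is -0.4, -0.008 m is -0.32.

>>> {"api": "nudge_tcp", "payload": {
  "segments": "-0.16,-0.02,0,0,0,0\n-0.32,-0.04,0,0,0,0\n-0.4,-0.04,0.04,0,0,0\n-0.4,-0.04,0.04,0,0,0"
}}

```text
clock: 8.22
tcp_pos: [0.544, -0.1059, 0.1524]
orientation: [0.0, 0.05, 0.999, 0.0]
wrist_force: [-1.9, -1.3, 1.3]
finger_gap: 0.0555
grip_force: 22.2
```

Run:
```python
from h import *
d([])
```

```text
t 8.22 box tcp [-0.0908  0.0035  0.1524] F [-1.7 -1.4  1.3] gap 0.0555
```

>>> {"api": "nudge_tcp", "payload": {
  "segments": "-0.06,0,0,0,0,0\n-0.12,0,0,0,0,0\n-0.12,0,0,0,0,0"
}}

```text
clock: 8.6
tcp_pos: [0.5466, -0.1062, 0.1522]
orientation: [-0.0, 0.05, 0.999, 0.0]
wrist_force: [-0.9, -0.3, 0.7]
finger_gap: 0.055
grip_force: 22.2
```

>>> {"api": "nudge_tcp", "payload": {
  "segments": "0,0,0,0,0,0\n0,0,0,0,0,0\n0,0,0,0,0,0\n0,0,0,0,0,0",
  "finger_gap": 0.075
}}

```text
clock: 9.1
tcp_pos: [0.5467, -0.1063, 0.1523]
orientation: [0.0, 0.05, 0.999, 0.0]
wrist_force: [0.7, 0.5, 0.6]
finger_gap: 0.0751
grip_force: 0.0
```

Run:
```python
from h import *
d([])
C=cams()
f=lambda i:cv2.resize(i[:,:,::-1],None,fx=5,fy=5,interpolation=cv2.INTER_CUBIC)
cv2.imwrite("pics/crop5.png",f(C["side"]["image"][170:280,240:340]))
```

```text
t 9.1 box tcp [-0.088   0.0034  0.1523] F [0.6 0.6 0.6] gap 0.0751
```

View pics/crop5.png

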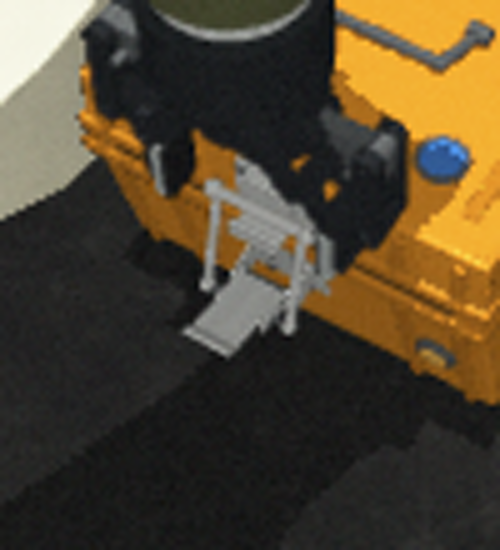

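The loop now stands freed, leaning inward: its bar runs from (213,187) to (307,235) in front of the block, and the lever is still up. I'll retreat, close and tilt.

In the tool's units: -0.1 m is -4, -0.09 m is -3.6.

>>> {"api": "nudge_tcp", "payload": {
  "segments": "0,0,-0.8,0,0,0\n0,0,-2,0,0,0\n0,0,-3.6,0,0,0\n1.2,0,-4,0,0,0\n2.4,0,-4,0,0,0\n3.6,0,-4,0,0,0"
}}

```text
clock: 9.95
tcp_pos: [0.4563, -0.0973, 0.2525]
orientation: [0.0, 0.05, 0.999, -0.0]
wrist_force: [-0.6, -0.3, -0.5]
finger_gap: 0.0749
grip_force: 0.0
```

Run:
```python
from h import *
d([(-.1244,.003,.164)],.6)
```

```text
t 9.95 box tcp [-0.1789  0.0034  0.2525] F [-0.5 -0.4 -0.5] gap 0.0749
[-0.0544 -0.0004  0.0886] [-0.    -0.599  0.   ]
```

>>> {"api": "nudge_tcp", "payload": {
  "segments": "0,0,0,0,-0.15,0\n0,0,0,0,-0.3,0\n0,0,0.4,0,-0.45,0\n-0.4,0,0.8,0,-0.6,0\n-1.2,0,2,0,-0.6,0\n-2.176,0,3,0,-0.6,0\n-2.176,0,3.544,0,-0.6,0\n-2.176,0,3.544,0,-0.6,0",
  "finger_gap": 0,
  "force": 30
}}

```text
clock: 10.95
tcp_pos: [0.5101, -0.1022, 0.162]
orientation: [0.294, 0.048, 0.955, -0.014]
wrist_force: [-0.1, 0.2, -0.9]
finger_gap: 0.0002
grip_force: 0.0
```

Run:
```python
from h import *
o=np.array([-.0124,.0182])
d([(x-.0124,.003,z+.0182) for x,z in[(-.112,.116),(-.120,.100),(-.1195,.079),(-.1225,.061),(-.124,.048),(-.1085,.0373),(-.097,.036),(-.09,.037),(-.086,.038)]],.6)
```

```text
t 10.95 box tcp [-0.1249  0.0039  0.162 ] F [-0.1  0.2 -0.9] gap 0.0002
[ 0.0153 -0.0009  0.0233] [ 0.001 -0.003 -0.   ]
[ 0.0309 -0.0009  0.032 ] [ 0.001 -0.003 -0.   ]
[ 0.0423 -0.0009  0.0497] [ 0.001 -0.003 -0.   ]
[ 0.0549 -0.001   0.0629] [ 0.001 -0.003 -0.   ]
[ 0.0634 -0.001   0.0728] [ 0.001 -0.003 -0.   ]
[ 0.0566 -0.001   0.0904] [ 0.001 -0.003 -0.   ]
[ 0.0478 -0.001   0.0979] [ 0.001 -0.003 -0.   ]
[ 0.0415 -0.001   0.101 ] [ 0.001 -0.003 -0.   ]
[ 0.0376 -0.001   0.1024] [ 0.001 -0.003 -0.   ]
```

>>> {"api": "nudge_tcp", "payload": {
  "segments": "0.32,-0.04,0.48,0,0,0\n0.6,-0.04,0.92,0,0,0\n0.92,-0.04,1.12,0,0,0\n1.24,-0.04,1.28,0,0,0\n1.48,-0.04,1.64,0,0,0\n1.68,-0.04,2,0,0,0"
}}

```text
clock: 11.7
tcp_pos: [0.5047, -0.1033, 0.0988]
orientation: [0.296, 0.048, 0.954, -0.015]
wrist_force: [0.0, -0.3, 0.5]
finger_gap: -0.0003
grip_force: 0.3
```

Run:
```python
from h import *
d([])
C=cams()
f=lambda i:cv2.resize(i[:,:,::-1],None,fx=5,fy=5,interpolation=cv2.INTER_CUBIC)
cv2.imwrite("pics/crop6.png",f(C["side"]["image"][170:280,240:340]))
```

```text
t 11.7 box tcp [-0.1301  0.0022  0.0988] F [ 0.1 -0.3  0.5] gap -0.0003
```

View pics/crop6.png

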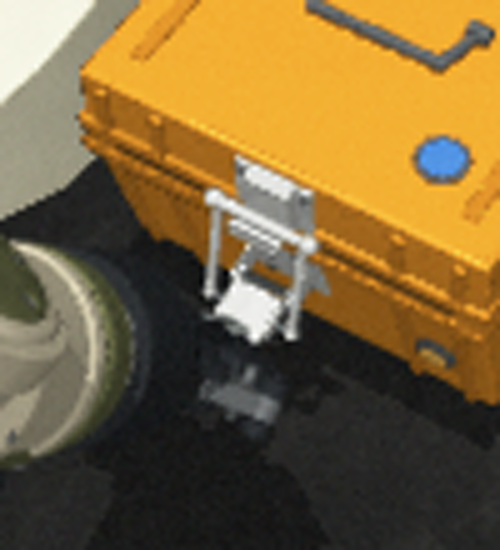

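Run:
```python
from h import *
C=cams(); B=R.from_euler("z",YAW)
P=lambda p:((proj(C["side"],O+B.apply(p))-[240,170])*5).round(0)
for e in(.64,.3,0,-.3,-.6): print(e,P([-.088-.048*np.cos(e),.003,.084+.048*np.sin(e)]))
print("piv",P([-.088,.003,.084]),"fingertip",P([-.1177,.003,.0806]),"tcp",P([-.13,.003,.0988]),"bar groove",P([-.089,-.026,.128]),P([-.089,.032,.128]),"bar block",P([-.089,-.026,.150]),P([-.089,.032,.15]))
print(P([-.085,.003+.012,.1555]),P([-.097,.015,.137]))
```

```text
0.64 [206. 318.]
0.3 [199. 348.]
0 [199. 367.]
-0.3 [204. 379.]
-0.6 [214. 382.]
piv [257. 287.] fingertip [222. 340.] tcp [204. 340.] bar groove [307. 265.] [196. 209.] bar block [306. 238.] [192. 181.]
[229. 183.] [217. 227.]
```

The bar, now at (213,195)–(313,245), has dropped about 7 mm and lies between block and lip, while the fingers cover the lever tip. I go on pressing.

>>> {"api": "nudge_tcp", "payload": {
  "segments": "0.24,0,0.24,0,0,0\n0.52,0,0.52,0,0,0\n0.72,0,0.72,0,0,0\n0.88,0,0.92,0,0,0"
}}

```text
clock: 12.4
tcp_pos: [0.4995, -0.1027, 0.0668]
orientation: [0.295, 0.048, 0.954, -0.015]
wrist_force: [1.9, 0.3, 2.1]
finger_gap: 0.0005
grip_force: 0.9
```

Run:
```python
from h import *
d([(x-.0124,.003,z+.0182) for x,z in[(-.124,.048),(-.1085,.0373),(-.097,.036),(-.09,.037),(-.086,.038)]],.6)
C=cams(); I=C["side"]["image"].astype(int)[170:280,240:340]
m=(I.min(2)>150)&(np.ptp(I,axis=2)<30)
v,u=np.nonzero(m); k=(v<58)&(u>38)&(u<68); print(sorted(set(zip(u[k]*5,v[k]*5)))[:6], [(c*5,v[(u==c)&(v<60)].min()*5) for c in range(40,66,3) if ((u==c)&(v<60)).any()])
```

```text
t 12.4 box tcp [-0.1354  0.0023  0.0668] F [1.8 0.5 2.1] gap 0.0005
[ 0.0012  0.0007 -0.0001] [ 0.    -0.001 -0.   ]
[-0.0056  0.0007  0.0175] [ 0.    -0.001 -0.   ]
[-0.0144  0.0007  0.025 ] [ 0.    -0.001 -0.   ]
[-0.0207  0.0007  0.0281] [ 0.    -0.001 -0.   ]
[-0.0246  0.0007  0.0296] [ 0.    -0.001 -0.   ]
[(np.int64(205), np.int64(200)), (np.int64(205), np.int64(205)), (np.int64(210), np.int64(200)), (np.int64(210), np.int64(205)), (np.int64(210), np.int64(210)), (np.int64(215), np.int64(200))] [(215, np.int64(200)), (230, np.int64(210)), (245, np.int64(170)), (260, np.int64(175)), (275, np.int64(180)), (290, np.int64(190)), (305, np.int64(200))]
```

>>> {"api": "nudge_tcp", "payload": {
  "segments": "0,0,0.16,0,0,0\n-0.08,0,0.36,0,0,0\n-0.16,0,0.52,0,0,0\n-0.24,0,0.7,0,0,0\n-0.4,0,0.84,0,0,0"
}}

```text
clock: 13.12
tcp_pos: [0.5191, -0.1043, 0.0547]
orientation: [0.294, 0.048, 0.954, -0.014]
wrist_force: [-0.5, 0.1, -0.2]
finger_gap: 0.0002
grip_force: 0.4
```

>>> {"api": "nudge_tcp", "payload": {
  "segments": "-0.16,0,0.16,0,0,0\n-0.32,0,0.24,0,0,0\n-0.44,0,0.28,0,0,0\n-0.44,0,0.28,0,0,0"
}}

```text
clock: 13.62
tcp_pos: [0.5329, -0.1059, 0.0562]
orientation: [0.295, 0.048, 0.954, -0.015]
wrist_force: [-0.1, -0.2, 0.0]
finger_gap: 0.0003
grip_force: 0.0
```

Run:
```python
from h import *
d([(x-.0124,.003,z+.0182) for x,z in[(-.09,.037),(-.086,.038)]],.6)
```

```text
t 13.62 box tcp [-0.1019  0.0024  0.0562] F [-0.1 -0.2  0. ] gap 0.0003
[0.001  0.0006 0.0005] [0. 0. 0.]
[-0.0029  0.0006  0.002 ] [0. 0. 0.]
```

>>> {"api": "nudge_tcp", "payload": {
  "segments": "-0.12,0,0.08,0,0,0\n-0.2,0,0.14,0,0,0\n-0.28,0,0.2,0,0,0\n-0.28,0,0.2,0,0,0"
}}

```text
clock: 14.12
tcp_pos: [0.5353, -0.1054, 0.0524]
orientation: [0.29, 0.049, 0.956, -0.014]
wrist_force: [-22.4, 0.4, 12.2]
finger_gap: 0.0002
grip_force: 12.2
```

Run:
```python
from h import *
d([])
```

```text
t 14.12 box tcp [-0.0996  0.0032  0.0524] F [-22.3  -1.9  12.2] gap 0.0002
```

Careful with the scale: shifts go in units of 25 mm. That gives: -0.05 m is -2, 0.05 m is 2.

>>> {"api": "nudge_tcp", "payload": {
  "segments": "0.2,0,-0.4,0,0,0\n1.2,0,-2,0,0,0\n2.4,0,-3.6,0,0,0\n4,0,-5.2,0,0,0\n4,2,-6.4,0,0,0\n4,4,-7.2,0,0,0"
}}

```text
clock: 14.88
tcp_pos: [0.3838, 0.0016, 0.1763]
orientation: [0.285, 0.052, 0.957, -0.016]
wrist_force: [1.6, 1.3, 0.0]
finger_gap: -0.0003
grip_force: 0.0
```

Run:
```python
from h import *
d([])
C=cams()
f=lambda i:cv2.resize(i[:,:,::-1],None,fx=5,fy=5,interpolation=cv2.INTER_CUBIC)
cv2.imwrite("pics/crop7.png",f(C["side"]["image"][170:280,240:340]))
cv2.imwrite("pics/top7.png",C["top"]["image"][:,:,::-1])
```

```text
t 14.88 box tcp [-0.261   0.0945  0.1763] F [1.4 1.4 0. ] gap -0.0003
```

View pics/crop7.png

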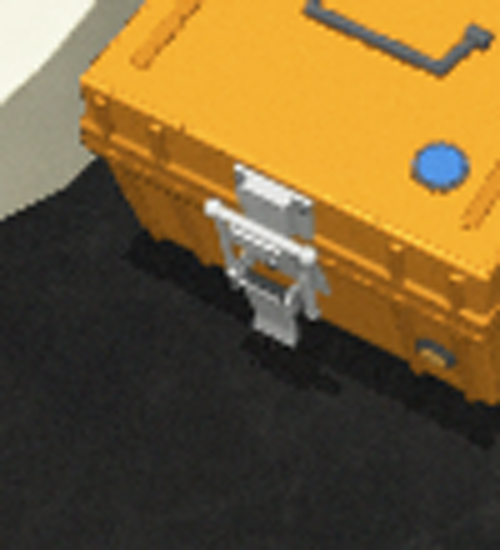

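The bar sits in the keeper at (213,207)–(308,257), the lever lies flat below with its end at (275,340), and the lid has come down. A numeric check on the lid's drop, the lever end and the bottles follows.

Run:
```python
from h import *
a=cv2.imread("pics/crop6.png");b=cv2.imread("pics/crop7.png")
def c(i):
    m=(i[:,:,0].astype(int)-i[:,:,2]>60); v,u=np.nonzero(m); return u.mean().round(1),v.mean().round(1)
print("dot",c(a),c(b))
C=cams(); B=R.from_euler("z",YAW)
P=lambda p:((proj(C["side"],O+B.apply(p))-[240,170])*5).round(1)
for th in(0,.15,.3): print(th,P([-.088+.048*np.sin(.21-th),-.003,.084-.048*np.cos(.21-th)]))
print("4.5mm lift at front",P([-.075,0,.154])-P([-.075,0,.1585]),"2/3:",P([-.03,-.06,.154])-P([-.03,-.06,.157]))
g=lambda i:cv2.cvtColor(i,cv2.COLOR_BGR2GRAY)
s=cv2.matchTemplate(g(b)[120:220,330:500],g(a)[135:205,345:485],cv2.TM_CCOEFF_NORMED); print("lid shift",np.array(cv2.minMaxLoc(s)[3])-15)
t0=cv2.imread("pics/top0.png");t1=cv2.imread("pics/top7.png")
for n,(u,v) in dict(jar=(400,272),b1=(147,290),b2=(183,292),flux=(209,292),ipa=(263,137)).items():
    print(n,np.abs(t0[v-10:v+10,u-10:u+10].astype(int)-t1[v-10:v+10,u-10:u+10]).mean().round(1))
```

```text
dot (np.float64(442.2), np.float64(157.9)) (np.float64(440.6), np.float64(164.8))
0 [284.1 328.4]
0.15 [276.2 340.6]
0.3 [268.1 351.9]
4.5mm lift at front [0.5 6. ] 2/3: [-0.2  4. ]
lid shift [-2  7]
jar 1.2
b1 1.7
b2 1.5
flux 1.7
ipa 3.0
```

The lid dropped fully (7 px against about 4–6 px expected) and nothing else moved. I'll press once more, a bit higher on the lever, to be sure it is past centre.

Run:
```python
from h import *
d([(-.2,.0,.16),(-.13,-.001,.075),(-.106,-.001,.0622),(-.098,-.001,.063)],.6)
```

```text
t 15.07 box tcp [-0.2618  0.0986  0.1743] F [ 0.7 -0.5  0.3] gap -0.0002
[-0.0434 -0.099   0.0453] [ 0.004 -0.024  0.006]
[-0.0558 -0.1005  0.1547] [ 0.004 -0.024  0.006]
[-0.0689 -0.1006  0.1785] [ 0.004 -0.024  0.006]
[-0.0761 -0.1007  0.1822] [ 0.004 -0.024  0.006]
```

>>> {"api": "nudge_tcp", "payload": {
  "segments": "-0.8,-2,0.8,0,-0.02,0\n-1.72,-3.96,1.8,0,-0.024,0\n-1.92,-4,3.6,0,-0.024,0\n-2.12,-4,5.2,0,-0.024,0\n-2.24,-4,6.2,0,-0.024,0\n-2.52,-4,6.68,0,-0.024,0\n-2.76,-4,7.12,0,-0.024,0\n-2.76,-4,7.12,0,-0.024,0"
}}

```text
clock: 16.08
tcp_pos: [0.5277, -0.1121, 0.0614]
orientation: [0.294, 0.048, 0.954, -0.015]
wrist_force: [0.9, -1.1, -0.3]
finger_gap: 0.0
grip_force: 0.0
```

Run:
```python
from h import *
d([(-.097,-.001,.063)],.6)
```

```text
t 16.07 box tcp [-0.1064 -0.0043  0.0614] F [ 1.  -1.  -0.3] gap 0.0
[-0.0086  0.0033  0.004 ] [-0.    -0.002 -0.   ]
```

In the tool's units: -0.0095 m is -0.38, -0.007 m is -0.28.

>>> {"api": "nudge_tcp", "payload": {
  "segments": "-0.16,0.08,0.08,0,0,0\n-0.28,0.12,0.12,0,0,0\n-0.38,0.12,0.16,0,0,0\n-0.38,0.12,0.16,0,0,0"
}}

```text
clock: 16.58
tcp_pos: [0.5328, -0.1084, 0.0607]
orientation: [0.29, 0.049, 0.956, -0.015]
wrist_force: [-14.7, -2.7, 4.7]
finger_gap: 0.0005
grip_force: 6.3
```

Run:
```python
from h import *
d([])
```

```text
t 16.57 box tcp [-1.017e-01 -1.000e-04  6.070e-02] F [-14.3  -4.2   4.7] gap 0.0005
```

>>> {"api": "nudge_tcp", "payload": {
  "segments": "0.2,0,-0.4,0,0,0\n1.2,0,-2,0,0,0\n2,0,-3.6,0,0,0\n2.8,0,-5.2,0,0,0\n3.6,0.8,-6.4,0,0,0\n3.6,0.8,-6.4,0,0,0"
}}

```text
clock: 17.32
tcp_pos: [0.3838, -0.0774, 0.165]
orientation: [0.287, 0.046, 0.957, -0.013]
wrist_force: [0.5, -0.9, 0.5]
finger_gap: 0.0002
grip_force: 0.0
```

Run:
```python
from h import *
C=cams(); b=cv2.imread("pics/crop7.png")
n=cv2.resize(C["side"]["image"][170:280,240:340,::-1],None,fx=5,fy=5,interpolation=cv2.INTER_CUBIC)
print("diff vs last look at latch",np.abs(n.astype(int)-b)[140:350,200:330].mean().round(1)); d([])
print(env.hand_in())
```

```text
diff vs last look at latch 1.8
t 17.43 box tcp [-0.2518  0.0151  0.1638] F [-0.3  0.   0.2] gap 0.0
the job is handed in; nothing more can be done
None
```

The dry box is sealed and the job was handed in at 17.4 s: the lid is home, the loop is over the keeper, the lever is flat and holding with the arm clear, and the bottles and jar had not moved when last checked.

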